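# Find and press the hidden release of a small-finds chest

## Task

The low grey chest on the preparation bench has a tray without a handle, held by a concealed catch: somewhere along the middle of its flat top panel, a push plate lies flush with the panel in the same grey paint. Feel across the panel with shut fingertips, press the plate straight down until the tray springs out at the front, then let go so that the plate comes back up, and move clear. Do not touch the tray itself, and leave everything else on the bench and on the chest where it stands.

Things in the scene. Friction and masses are not known exactly. Their poses are not given: they have to be found in the camera images.
- chest: Fixed grey steel chest, 240 deep (x), 430 wide (y), 128 mm high. Origin: centre of its underside, on the bench. x points from its front (tray side) to its back, y along its width, z up; turned up to 0.3 rad. Its flat top panel is 120 mm above the bench, y from -90 to +90 mm, full depth, between two raised end blocks, 128 mm high, on which a jar and a fossil stand.
- panel_mid (a point): Middle of the top panel's surface; axes as the chest's. Flush push plate: 56 mm square, level with the rigid panel, same paint, a 2 mm dark gap round it. Its centre lies on this frame's y axis (x = 0), anywhere from y = -60 to +60 mm, new each time. A tip overlapping its edge is stopped by the panel: the whole tip must be inside the square.
- release (a joint): How far the push plate is pressed down (m): 0 flush, 0.009 at its stop. Sprung: about 2 N starts it, 4.5 N at 6 mm, where the catch lets go, 5.5 N at the stop; it rises to flush when let go.
- tray (a joint): How far the tray has come out of the chest's front (m): about 0.001 shut and caught, 0.05 fully out. Its front is flush with the chest's front, 318 mm wide, 14 to 94 mm above the bench. A spring drives it out along the chest's -x within about 0.5 s of the catch letting go, and it stays out.
- glue_jar: Small closed jar, 40 mm across, 42 mm high, on the chest's +y end block. A bystander: leave it alone. Origin: centre of its underside.
- vertebra: Fossil vertebra, 38 mm across, 26 mm high, on the chest's -y end block. A bystander: leave it alone. Origin: centre of its underside.
- brush: Brush, 170 mm long, lying on the bench at the left. A bystander: leave it alone. Origin: centre of its underside.
- scraper: Spatula, 190 mm long, lying on the bench at the right. A bystander: leave it alone. Origin: centre of its underside.
- tumbler: Clear tumbler, 90 mm across, 130 mm high, at the back left. A bystander: leave it alone. Origin: centre of its underside.
- finds_box: Cardboard box of fossil bones, 150 by 200 mm, 80 mm high, at the left. A bystander: leave it alone. Origin: centre of its underside.
- matrix_block: Lump of rock with bone in it, about 170 mm wide, 110 mm high, at the right. A bystander: leave it alone. Origin: centre of its underside.
- putty_pot: White pot with lid, 64 mm across, 60 mm high, at the back right. A bystander: leave it alone. Origin: centre of its underside.

How it is judged:
By the outcome, as a careful person would: the job done as asked, in the order asked, and still so for the second after the job is handed in, with the robot touching nothing.
It also fails if it takes over 48 s, if anything falls off the work surface, if the arm or the gripper's body presses on something with over 40 N, if the wrist force passes 120 N, or if a joint passes its speed limit or range.

## Robot

A 6-joint arm with a two-finger parallel gripper is mounted at the origin on the work surface. World frame = base frame: x ahead of the robot, y to its left, z up, the work surface at z = 0. Lengths are in m, angles in rad, forces in N, time in s.
With the tool pointing down it reaches from about 0.35 to 0.975 m from the base axis. Payload 4.9 kg.
Tool frame: the origin (TCP) lies at the very end of the fingers, on their centre line; the grasp point (between the pads) lies 19 mm behind it; z points along the fingers, x is the direction in which the jaws open and shut, and the axes are right-handed (so a half turn about z gives the same grasp; the last joint's range is limited). The gripper opens to 85 mm and grips with 20 to 120 N. Pads are 22 mm wide; open, the fingers measure 114 mm over their backs; the gripper's body (76 mm by 85 mm) begins 54 mm behind the grasp point. The pads swing forward as they close: fully open they stand 13 mm farther back than shut.
Start: joints at [1.105, 0.053, 1.613, -0, 1.476, -0.119], TCP at [0.212, 0.588, 0.207] pointing down, gripper open.
Joint ranges: [-3.01, 3.01], [-1.01, 2.22], [0.06, 2.58], [-1.02, 4.17], [0.09, 2.62], [-3.14, 3.14]. Speed limits (rad/s): [2.57, 2.57, 3.14, 3.14, 3.14, 3.14].

## Interface

Orientations are given as a unit quaternion [w, x, y, z].
In Python, from plant import manip, imaging gives the robot as it stands.
- The arm moves only by the shell command python3 -m pendant 'ROWS'. ROWS is JSON, a list that holds one entry, the list of rows, each a list of 7 numbers: the turn, a rotation vector about the world's x, y, z in units of pi rad (1.0 is pi rad), then the shift along the world's x, y, z in units of 250 mm (1.0 is 250 mm), then the opening, from 0 (shut) to 1 (fully open). In form: [[[ax, ay, az, tx, ty, tz, claw], ...]]. A call has 1 to 20 rows; each row shifts and turns the commanded pose from where the row before left it; what a row does not reach is not made up. A row lasts 1/8 s, in which the tool goes at most 62.5 mm and 10.7 degrees, less where a joint would pass 70% of its speed; a pose out of reach is approached as far as the arm can. A call with a number of a shift or a turn outside -1 to 1 is refused whole. A call with a gripper value outside its range is refused whole. The fingers move at their own pace and stop on an object; the grip force is fixed at half the most. Time passes only in rows, so rows that do not move let the fingers close. It gives the time, the measured TCP pose, the force and the opening at its end, in the units of the state.
- manip.state(): the state, without advancing time (a new reading comes with each control period).
- imaging.grab_frame(name): name is "side" or "top"; returns a dict with "frame" (420x560x3 uint8, blue, green, red), "mtx" (3x3 intrinsics, pixels), "world_to_cam" (4x4, takes a point from world to camera coordinates). Camera axes: x right, y down, z forward; pixel columns grow to the right and rows downward; lengths in m; the calibration is good to about 2 mm. A picture is of the moment at which its call begins. There is no depth.
- manip.job_done(): hands the job in, once; it reports no verdict.
The state is a dict: "time": time; "joint_pos": joint angles; "joint_vel": joint speeds; "joint_efforts": joint torques, N m; "tool_pos": TCP position; "tool_rot": TCP orientation; "contact_force": force on the tool from outside, world axes, zero at the start; "ft_torque": the same for the moment, N m; "gripper_width": opening from 0.0 (shut) to 1.0 (fully open).
Only numpy, scipy, OpenCV 4.12 (cv2) and the standard library are available. Lean on these libraries where they do the work, as an engineer would, in place of code of your own. Each camera call takes 0.05 s, during which the arm holds its last target. There are 200 camera calls.

## Working session

There is one attempt and no reset: what is moved stays moved. The work goes in short steps, Python scripts to look and compute and a shell command to move; the robot and the scene stay as the last step left them, time stands still between calls to the robot, and variables do not carry over. Pictures are saved under pics/ and viewed, about 8 in all and at most 12, crops included, and the job is handed in when it is done.

```bash
mkdir -p pics
python3 - <<'E'
from plant import manip, imaging
import cv2,numpy as np
for n in("top","side"):
    d=imaging.grab_frame(n); cv2.imwrite(f"pics/{n}0.png",d["frame"]); print(n,d["mtx"].round(1).tolist(),d["world_to_cam"].round(4).tolist())
s=manip.state(); print({k:np.round(v,3).tolist() for k,v in s.items()})
E
```

```text
top [[517.1, 0.0, 276.4], [0.0, 517.1, 209.0], [0.0, 0.0, 1.0]] [[-0.0108, -0.9999, 0.0033, 0.0214], [-0.9892, 0.0102, -0.1462, 0.504], [0.1462, -0.0049, -0.9892, 1.5308], [0.0, 0.0, 0.0, 1.0]]
side [[512.3, 0.0, 281.5], [0.0, 512.3, 209.4], [0.0, 0.0, 1.0]] [[0.8864, -0.4629, -0.0028, -0.4269], [-0.3639, -0.693, -0.6224, 0.2303], [0.2862, 0.5527, -0.7827, 1.6873], [0.0, 0.0, 0.0, 1.0]]
{'time': 0.1, 'joint_pos': [1.105, 0.053, 1.614, -0.0, 1.476, -0.119], 'joint_vel': [0.002, -0.001, -0.002, 0.0, -0.0, 0.0], 'joint_efforts': [0.0, -39.49, -37.136, -0.0, 0.004, -0.0], 'tool_pos': [0.212, 0.587, 0.206], 'tool_rot': [0.0, 0.819, 0.575, -0.001], 'contact_force': [0.503, 0.559, -0.613], 'ft_torque': [-0.047, -0.014, -0.032], 'gripper_width': 0.998}
```

View pics/top0.png

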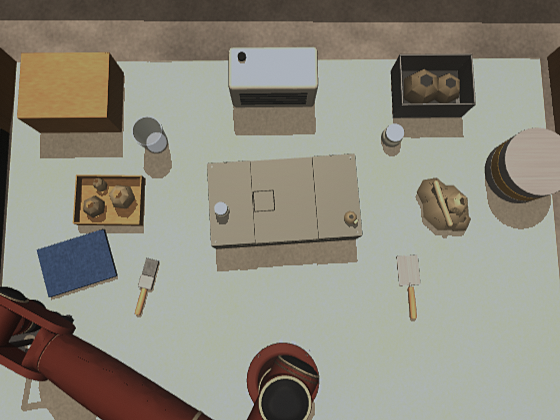

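View pics/side0.png

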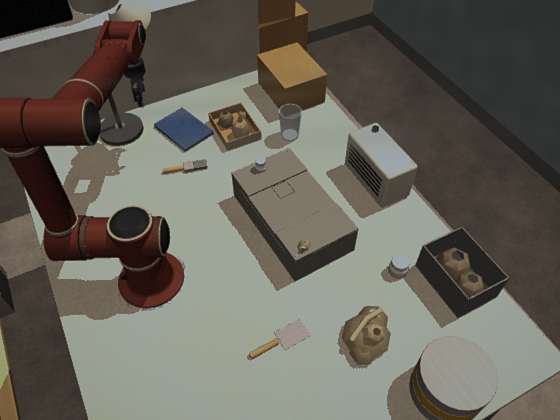

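The top view shows the chest at about (208–362, 155–245). A dark square outline on its panel, centred near (263,201), looks like the plate. I'll enlarge it to measure.

```bash
cat > h.py <<'E'
import numpy as np,cv2
from plant import manip, imaging
def ray(d,uv,z):
    K,T=d["mtx"],d["world_to_cam"];R,t=T[:3,:3],T[:3,3]
    c=-R.T@t; v=R.T@np.linalg.inv(K)@np.array([*uv,1.]); return c+v*(z-c[2])/v[2]
def proj(d,p):
    q=d["world_to_cam"]@np.array([*p,1.]); q=d["mtx"]@q[:3]; return q[:2]/q[2]
def st():
    s=manip.state(); return {k:np.round(s[k],4).tolist() for k in("time","joint_pos","tool_pos","tool_rot","contact_force","gripper_width")}
E
python3 - <<'E'
from h import *
a=cv2.imread("pics/top0.png")[140:260,200:370]; a=cv2.resize(a,None,fx=4.6,fy=4.6,interpolation=cv2.INTER_CUBIC); cv2.imwrite("pics/c1.png",cv2.convertScaleAbs(a,alpha=1.4))
d=imaging.grab_frame("top")
for uv in[(253,191),(273,190),(274,210),(254,212),(263.5,201)]: print(uv,ray(d,uv,.12).round(4))
for uv in[(208,163),(356,155),(361,236),(210,246)]: print(uv,ray(d,uv,.128).round(4))
E
```

```text
(253, 191) [0.545  0.0833 0.12  ]
(273, 190) [0.5474 0.0256 0.12  ]
(274, 210) [0.489  0.0233 0.12  ]
(254, 212) [0.4838 0.0807 0.12  ]
(263.5, 201) [0.5155 0.0533 0.12  ]
(208, 163) [0.6271 0.2127 0.128 ]
(356, 155) [ 0.6466 -0.2161  0.128 ]
(361, 236) [ 0.4108 -0.2224  0.128 ]
(210, 246) [0.387 0.205 0.128]
```

View pics/c1.png

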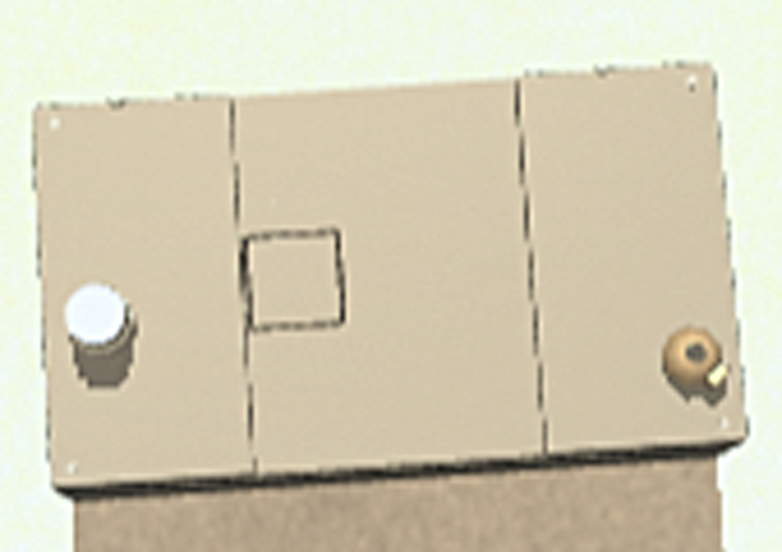

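The plate is clearly outlined and centred at crop (295,279), which is world (0.515, 0.053). That is chest y ≈ +58 mm at a chest yaw of about 0.045 rad. I'll go above it at z ≈ 0.2 with the fingers shut and the jaws squared to the chest.

```bash
python3 -m pendant '[[[0,0,0.009,0.087,-0.153,0,0],[0,0,0.009,0.087,-0.153,0,0],[0,0,0.009,0.087,-0.153,0,0],[0,0,0.009,0.087,-0.153,0,0],[0,0,0.009,0.087,-0.153,0,0],[0,0,0.009,0.087,-0.153,0,0],[0,0,0.009,0.087,-0.153,0,0],[0,0,0.009,0.087,-0.153,0,0],[0,0,0.009,0.087,-0.153,0,0],[0,0,0.009,0.087,-0.153,0,0],[0,0,0.009,0.087,-0.153,0,0],[0,0,0.009,0.087,-0.153,0,0],[0,0,0.009,0.087,-0.153,0,0],[0,0,0.009,0.085,-0.148,0,0],[0,0,0,0,0,0,0],[0,0,0,0,0,0,0]]]'; python3 -c "
from h import *
print(st())
p=manip.state()['tool_pos']
for n in('top','side'):
  d=imaging.grab_frame(n);print(proj(d,p),proj(d,[.515,.053,.12]));cv2.imwrite(f'pics/{n}1.png',d['frame'])
  if n=='side':
    f=cv2.resize(d['frame'][90:260,180:360],None,fx=3.4,fy=3.4,interpolation=cv2.INTER_CUBIC);cv2.imwrite('pics/s1c.png',cv2.convertScaleAbs(f,alpha=1.4))
    for uv in [(283,189),(274.5,185),(282,181.5),(294,187),(284,198)]:print(uv,ray(d,uv,.12).round(4))
"
```

```text
time: 2.15
tool_pos: [0.516, 0.0538, 0.2068]
tool_rot: [-0.001, 0.69, 0.724, -0.0]
contact_force: [0.9, 1.0, 0.2]
gripper_width: -0.001
{'time': 2.15, 'joint_pos': [-0.0398, -0.2039, 1.8564, 0.0005, 1.4901, -1.6593], 'tool_pos': [0.516, 0.0538, 0.2068], 'tool_rot': [-0.0005, 0.6897, 0.7241, -0.0002], 'contact_force': [0.8714, 0.963, 0.2402], 'gripper_width': -0.0014}
[262.60132128 195.65175046] [263.59145877 201.16497312]
[282.96232967 172.24790607] [282.83858426 189.56539534]
(283, 189) [0.5167 0.055  0.12  ]
(274.5, 185) [0.499  0.0851 0.12  ]
(282, 181.5) [0.5297 0.0873 0.12  ]
(294, 187) [0.5547 0.0454 0.12  ]
(284, 198) [0.5009 0.0176 0.12  ]
```

View pics/s1c.png

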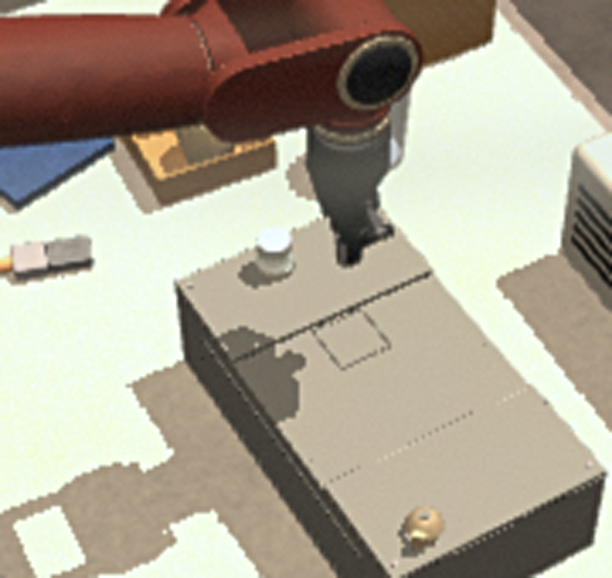

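The side view puts the plate centre at crop (353,338), which is pixel (283.8,189.4). That agrees with the top estimate to about 3 mm. I'll descend to about 12 mm above the panel and look again.

```bash
python3 -m pendant '[[[0,0,0,0,-0.002,-0.1,0],[0,0,0,0,0,-0.1,0],[0,0,0,0,0,-0.07,0],[0,0,0,0,0,-0.03,0],[0,0,0,0,0,0,0]]]'; python3 -c "
from h import *
d=imaging.grab_frame('side');print(proj(d,manip.state()['tool_pos']),manip.state()['contact_force'])
f=cv2.resize(d['frame'][140:230,220:340],None,fx=6,fy=6,interpolation=cv2.INTER_CUBIC);cv2.imwrite('pics/s2c.png',cv2.convertScaleAbs(f,alpha=1.7))
"
```

```text
time: 2.88
tool_pos: [0.5163, 0.0533, 0.1321]
tool_rot: [-0.0, 0.689, 0.724, -0.0]
contact_force: [0.1, -0.1, -0.3]
gripper_width: 0.001
[283.26580343 186.91380665] [-0.51839437  0.43189943 -0.31688633]
```

View pics/s2c.png

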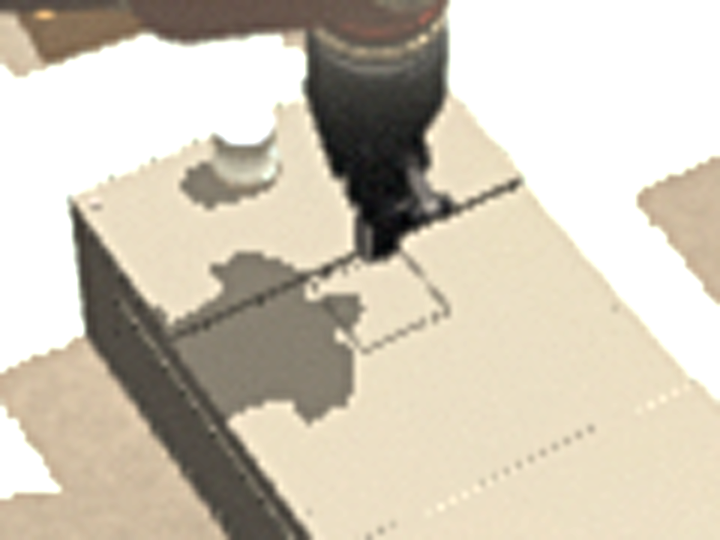

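The visible dark tip ends at crop (380,258), about 4 px above the projected TCP (380,281). I'll check whether a light pad is hidden against the panel by differencing with the earlier frame.

```bash
python3 -c "
from h import *
a=cv2.imread('pics/side1.png');d=imaging.grab_frame('side');b=d['frame'];t=imaging.grab_frame('top');cv2.imwrite('pics/top2.png',t['frame'])
f=lambda i:cv2.resize(i,None,fx=8,fy=8,interpolation=cv2.INTER_NEAREST)
y,x=slice(155,205),slice(260,310)
cv2.imwrite('pics/d2.png',np.hstack([f(cv2.convertScaleAbs(b[y,x],alpha=1.3)),f(cv2.convertScaleAbs(cv2.absdiff(a,b)[y,x],alpha=2.5))]))
P=manip.state()['tool_pos']
for o in [(-.011,-.0145),(.011,-.0145),(.011,.0145),(-.011,.0145)]: print(proj(d,P+np.array([*o,0])).round(1))
print(proj(t,P))
"
```

```text
[282.5 190.8]
[288.2 188.5]
[284.3 182.9]
[278.6 185.1]
[263.46872021 199.65110408]
```

View pics/d2.png

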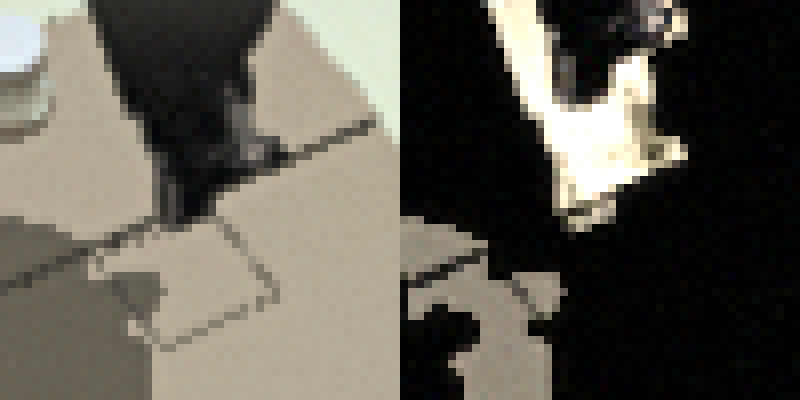

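```bash
python3 -c "
from h import *
d=imaging.grab_frame('side')
S1=ray(d,(269.7,196.5),.12);S2=ray(d,(280,191.2),.12);L=(S1-S2)[:2]/.0747
R0=ray(d,(282.5,183),.12);V=(ray(d,(282.5,183),.13)-R0)[:2]/.01
print(S1,S2,L,R0,V)
h=np.linalg.lstsq((L-V)[:,None] if 0 else (L+V*0+0*L+L*0+(L+V))[:,None]*0+(L+V)[:,None],(S2-R0)[:2],rcond=None)
print(h)
a=cv2.imread('pics/top2.png')[150:250,205:325];cv2.imwrite('pics/t2c.png',cv2.convertScaleAbs(cv2.resize(a,None,fx=6,fy=6,interpolation=cv2.INTER_CUBIC),alpha=1.5))
"
```

```text
[0.46074171 0.04621476 0.12      ] [0.50289141 0.05097303 0.12      ] [-0.56425298 -0.06369841] [0.52798798 0.08031403 0.12      ] [-0.40861372 -0.78265882]
(array([0.02961804]), array([3.20855908e-05]), np.int32(1), array([1.28949223]))
```

View pics/t2c.png

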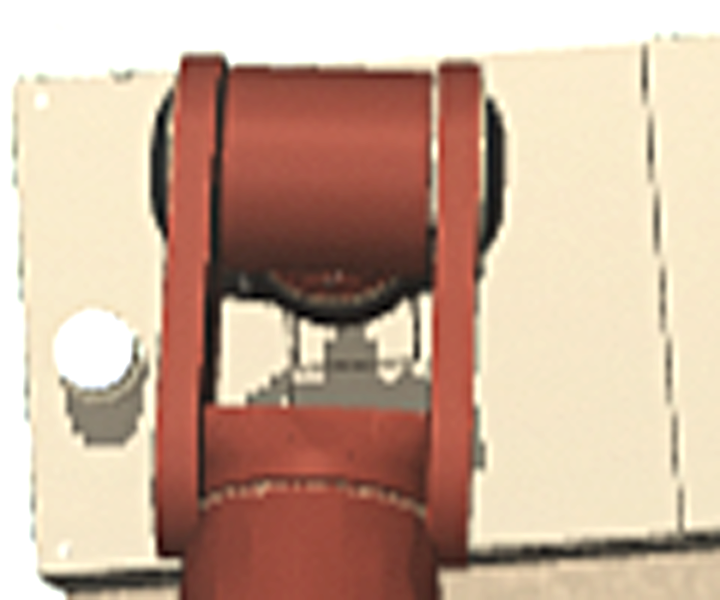

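In the top view the finger shadow is centred on the plate (crop x ≈350, plate 296–415). The xy position is right, but the tips look about 20 mm higher than reported, so I'll descend by feel.

```bash
python3 -m pendant '[[[0,0,0,0,0,-0.016,0],[0,0,0,0,0,-0.016,0],[0,0,0,0,0,-0.008,0],[0,0,0,0,0,0,0],[0,0,0,0,0,0,0]]]'; python3 -m pendant '[[[0,0,0,0,0,-0.008,0],[0,0,0,0,0,0,0],[0,0,0,0,0,0,0]]]';  python3 -m pendant '[[[0,0,0,0,0,-0.008,0],[0,0,0,0,0,0,0],[0,0,0,0,0,0,0]]]'
```

```text
time: 3.7
tool_pos: [0.5165, 0.053, 0.1223]
tool_rot: [0.0, 0.69, 0.724, 0.0]
contact_force: [-0.5, -0.3, -1.2]
gripper_width: 0.001
time: 4.08
tool_pos: [0.5164, 0.053, 0.1202]
tool_rot: [-0.0, 0.69, 0.724, 0.0]
contact_force: [0.4, 1.1, 0.3]
gripper_width: -0.003
time: 4.45
tool_pos: [0.5164, 0.053, 0.1182]
tool_rot: [-0.0, 0.69, 0.724, -0.0]
contact_force: [0.1, -0.6, -0.1]
gripper_width: -0.001
```

```bash
python3 -m pendant '[[[0,0,0,0,0,-0.012,0],[0,0,0,0,0,0,0],[0,0,0,0,0,0,0]]]'; python3 -m pendant '[[[0,0,0,0,0,-0.008,0],[0,0,0,0,0,0,0],[0,0,0,0,0,0,0]]]';  python3 -m pendant '[[[0,0,0,0,0,-0.008,0],[0,0,0,0,0,0,0],[0,0,0,0,0,0,0]]]'
```

```text
time: 4.82
tool_pos: [0.5164, 0.053, 0.1151]
tool_rot: [-0.0, 0.69, 0.724, -0.0]
contact_force: [-0.4, 0.1, 0.2]
gripper_width: -0.0
time: 5.2
tool_pos: [0.5164, 0.053, 0.1132]
tool_rot: [-0.0, 0.69, 0.724, -0.0]
contact_force: [-0.6, -1.1, 0.1]
gripper_width: -0.003
time: 5.58
tool_pos: [0.5164, 0.053, 0.1112]
tool_rot: [-0.0, 0.69, 0.724, -0.0]
contact_force: [0.1, -0.4, -0.2]
gripper_width: 0.0
```

No force yet, which agrees with the picture: the real tips end well above the reported TCP. I'll keep feeling downward in 2 mm steps.

```bash
for i in 1; do python3 -m pendant '[[[0,0,0,0,0,-0.008,0],[0,0,0,0,0,0,0],[0,0,0,0,0,0,0]]]'; done; python3 -m pendant '[[[0,0,0,0,0,-0.008,0],[0,0,0,0,0,0,0],[0,0,0,0,0,0,0]]]';python3 -m pendant '[[[0,0,0,0,0,-0.008,0],[0,0,0,0,0,0,0],[0,0,0,0,0,0,0]]]'; python3 -c "
from h import *
d=imaging.grab_frame('side')
cv2.imwrite('pics/d3.png',cv2.resize(cv2.convertScaleAbs(d['frame'][140:220,240:330],alpha=1.3),None,fx=7,fy=7,interpolation=cv2.INTER_NEAREST))
print(proj(d,manip.state()['tool_pos']))"
```

```text
time: 5.95
tool_pos: [0.5164, 0.053, 0.1092]
tool_rot: [-0.0, 0.69, 0.724, -0.0]
contact_force: [0.2, -0.2, -0.4]
gripper_width: -0.004
time: 6.32
tool_pos: [0.5164, 0.053, 0.1072]
tool_rot: [-0.0, 0.69, 0.724, -0.0]
contact_force: [0.3, -0.5, 0.1]
gripper_width: -0.003
time: 6.7
tool_pos: [0.5164, 0.053, 0.1052]
tool_rot: [-0.0, 0.69, 0.724, -0.0]
contact_force: [0.9, -0.7, -0.3]
gripper_width: 0.0
[283.20292404 192.19066289]
```

View pics/d3.png

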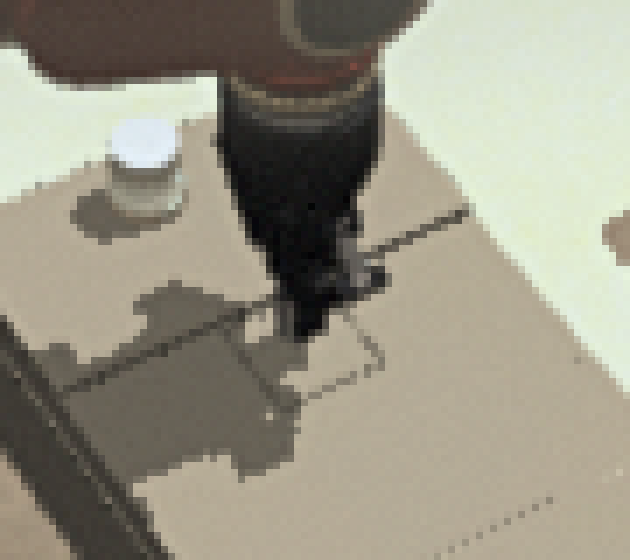

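Picture 8: the tip at crop (300,340) sits inside the plate outline, and its shadow is nearly meeting it, so contact is close. I'll keep feeling downward.

```bash
python3 -m pendant '[[[0,0,0,0,0,-0.008,0],[0,0,0,0,0,0,0],[0,0,0,0,0,0,0]]]'; python3 -m pendant '[[[0,0,0,0,0,-0.008,0],[0,0,0,0,0,0,0],[0,0,0,0,0,0,0]]]'
```

```text
time: 7.12
tool_pos: [0.5164, 0.053, 0.1031]
tool_rot: [-0.0, 0.69, 0.724, -0.0]
contact_force: [-0.4, 0.4, -0.4]
gripper_width: 0.003
time: 7.5
tool_pos: [0.5164, 0.053, 0.1012]
tool_rot: [-0.0, 0.69, 0.724, -0.0]
contact_force: [-0.2, -0.4, 0.6]
gripper_width: -0.003
```

```bash
python3 -m pendant '[[[0,0,0,0,0,-0.008,0],[0,0,0,0,0,0,0],[0,0,0,0,0,0,0]]]'
```

```text
time: 7.88
tool_pos: [0.5164, 0.053, 0.0992]
tool_rot: [-0.0, 0.69, 0.724, -0.0]
contact_force: [0.3, 0.3, 0.8]
gripper_width: -0.004
```

```bash
python3 -m pendant '[[[0,0,0,0,0,-0.008,0],[0,0,0,0,0,0,0],[0,0,0,0,0,0,0]]]'
```

```text
time: 8.25
tool_pos: [0.5164, 0.053, 0.0972]
tool_rot: [-0.0, 0.69, 0.724, -0.0]
contact_force: [-0.1, 0.1, 0.7]
gripper_width: -0.001
```

```bash
python3 -m pendant '[[[0,0,0,0,0,-0.004,0],[0,0,0,0,0,0,0],[0,0,0,0,0,0,0]]]'
```

```text
time: 8.62
tool_pos: [0.5164, 0.053, 0.0962]
tool_rot: [-0.0, 0.69, 0.724, -0.0]
contact_force: [-0.1, 0.1, 0.3]
gripper_width: 0.002
```

```bash
python3 -c "
from h import *
d=imaging.grab_frame('side')
cv2.imwrite('pics/d4.png',cv2.resize(cv2.convertScaleAbs(d['frame'][150:220,250:320],alpha=1.5),None,fx=8,fy=8,interpolation=cv2.INTER_NEAREST))
print(st())"
```

```text
{'time': 8.675, 'joint_pos': [-0.0411, -0.106, 1.9598, -0.0, 1.2878, -1.6609], 'tool_pos': [0.5164, 0.053, 0.0962], 'tool_rot': [0.0, 0.6896, 0.7242, 0.0], 'contact_force': [0.3317, -0.6906, 0.3278], 'gripper_width': 0.0015}
```

View pics/d4.png

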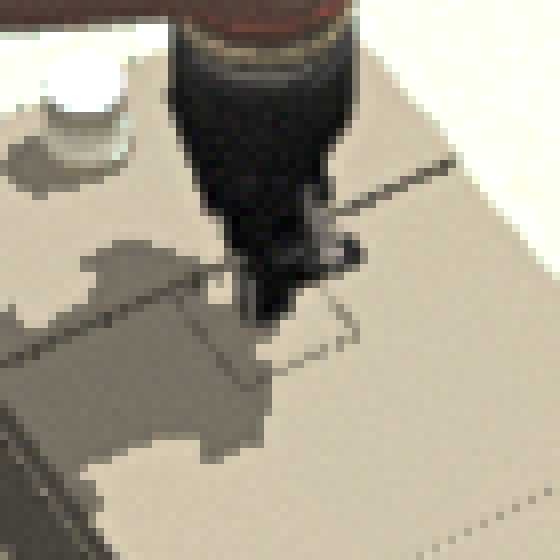

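Picture 9: the tip at px (282.8,191.0) is still a few mm short of where contact should appear (about 192–193). It is inside the plate outline. I'll keep feeling downward.

```bash
python3 -m pendant '[[[0,0,0,0,0,-0.008,0],[0,0,0,0,0,0,0],[0,0,0,0,0,0,0]]]'
```

```text
time: 9.05
tool_pos: [0.5167, 0.053, 0.0949]
tool_rot: [0.0, 0.69, 0.724, 0.0]
contact_force: [-3.2, 0.6, 5.1]
gripper_width: -0.002
```

```bash
python3 -m pendant '[[[0,0,0,0,0,-0.008,0],[0,0,0,0,0,0,0],[0,0,0,0,0,0,0]]]'
```

```text
time: 9.43
tool_pos: [0.5166, 0.053, 0.0928]
tool_rot: [0.0, 0.69, 0.724, 0.0]
contact_force: [-1.8, 0.5, 4.9]
gripper_width: 0.004
```

```bash
python3 -m pendant '[[[0,0,0,0,0,-0.008,0],[0,0,0,0,0,0,0],[0,0,0,0,0,0,0]]]'
```

```text
time: 9.8
tool_pos: [0.5167, 0.053, 0.0909]
tool_rot: [0.0, 0.69, 0.724, 0.0]
contact_force: [-2.7, 0.0, 4.9]
gripper_width: 0.0
```

Force appeared at z≈0.095 and stayed near 5 N while the tool sank 4 mm, with a sideways component of −2.7 N in x. I'll look before pressing further.

```bash
python3 -c "
from h import *
d=imaging.grab_frame('side');t=imaging.grab_frame('top')
A=cv2.resize(cv2.convertScaleAbs(d['frame'][145:245,225:325],alpha=1.5),None,fx=4,fy=4,interpolation=cv2.INTER_CUBIC)
B=cv2.resize(cv2.convertScaleAbs(t['frame'][150:265,205:305],alpha=1.5),(400,400),interpolation=cv2.INTER_CUBIC)
cv2.imwrite('pics/d5.png',np.hstack([A,B]))
print(manip.state()['ft_torque'],st())"
```

```text
[-0.01679793  0.45803247  0.01811172] {'time': 9.9, 'joint_pos': [-0.0411, -0.0994, 1.9633, -0.0, 1.2773, -1.6609], 'tool_pos': [0.5166, 0.053, 0.0909], 'tool_rot': [0.0002, 0.6896, 0.7242, 0.0001], 'contact_force': [-2.7032, 0.1574, 5.0633], 'gripper_width': -0.0007}
```

View pics/d5.png

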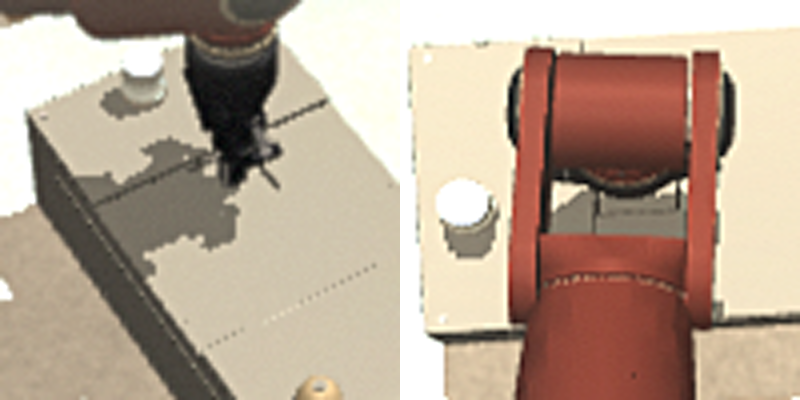

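Picture 10: the plate's right edge now shows a dark step at left panel (270,178), so it is sinking about 5 mm. The tray is still shut. I'll press on to the catch.

```bash
python3 -m pendant '[[[0,0,0,0,0,-0.006,0],[0,0,0,0,0,0,0],[0,0,0,0,0,0,0]]]'; python3 -c "
from h import *
t=imaging.grab_frame('top')['frame'];a=cv2.imread('pics/top2.png');r=cv2.absdiff(a,t)[238:275,205:370].max(2)
ys,xs=np.where(r>25);print(len(xs), xs.min()+205 if len(xs) else 0, xs.max()+205 if len(xs) else 0, ys.max()+238 if len(ys) else 0)"
```

```text
time: 10.28
tool_pos: [0.5167, 0.053, 0.089]
tool_rot: [0.0, 0.69, 0.724, 0.0]
contact_force: [-0.8, 0.5, 4.0]
gripper_width: 0.002
1529 230 342 274
```

```bash
python3 -m pendant '[[[0,0,0,0,0,-0.004,0],[0,0,0,0,0,0,0],[0,0,0,0,0,0,0]]]'; python3 -c "
from h import *
t=imaging.grab_frame('top')['frame'];a=cv2.imread('pics/top2.png');r=cv2.absdiff(a,t)[238:275,205:370].max(2)
ys,xs=np.where(r>25);print(len(xs), xs.min()+205 if len(xs) else 0, xs.max()+205 if len(xs) else 0, ys.max()+238 if len(ys) else 0)"
```

```text
time: 10.7
tool_pos: [0.5167, 0.053, 0.0878]
tool_rot: [0.0, 0.69, 0.724, 0.0]
contact_force: [0.9, -0.2, 3.6]
gripper_width: 0.003
1526 230 342 274
```

The tray front changed over columns 230–342, about 318 mm wide, so it has sprung out. I'll lift straight up and move clear.

```bash
python3 -m pendant '[[[0,0,0,0,0,0.02,0],[0,0,0,0,0,0.04,0],[0,0,0,0,0,0.06,0],[0,0,0,0,0,0.1,0],[0,0,0,0,0,0.15,0],[0,0,0,0,0,0.15,0],[0,0,0,0,0,0.1,0],[0,0,0,-0.08,0.15,0,0],[0,0,0,-0.08,0.15,0,0],[0,0,0,-0.08,0.15,0,0],[0,0,0,-0.08,0.15,0,0],[0,0,0,-0.08,0.15,0,0],[0,0,0,-0.08,0.15,0,0],[0,0,0,-0.08,0.15,0,0],[0,0,0,-0.08,0.15,0,0],[0,0,0,0,0,0,0],[0,0,0,0,0,0,0],[0,0,0,0,0,0,0],[0,0,0,0,0,0,0]]]'; python3 -c "
from h import *
d=imaging.grab_frame('side');t=imaging.grab_frame('top')
A=cv2.resize(cv2.convertScaleAbs(d['frame'][130:300,200:370],alpha=1.3),(395,395),interpolation=cv2.INTER_CUBIC)
B=cv2.resize(t['frame'],(400,300),interpolation=cv2.INTER_AREA)
C=cv2.resize(t['frame'][145:275,200:370],(400,295),interpolation=cv2.INTER_CUBIC)
I=np.zeros((600,800,3),np.uint8);I[:395,:395]=A;I[:300,400:]=B;I[305:,400:]=C;cv2.imwrite('pics/d6.png',I)"
```

```text
time: 13.12
tool_pos: [0.357, 0.3523, 0.2428]
tool_rot: [0.0, 0.69, 0.724, 0.0]
contact_force: [0.0, -0.7, -0.2]
gripper_width: -0.002
```

View pics/d6.png

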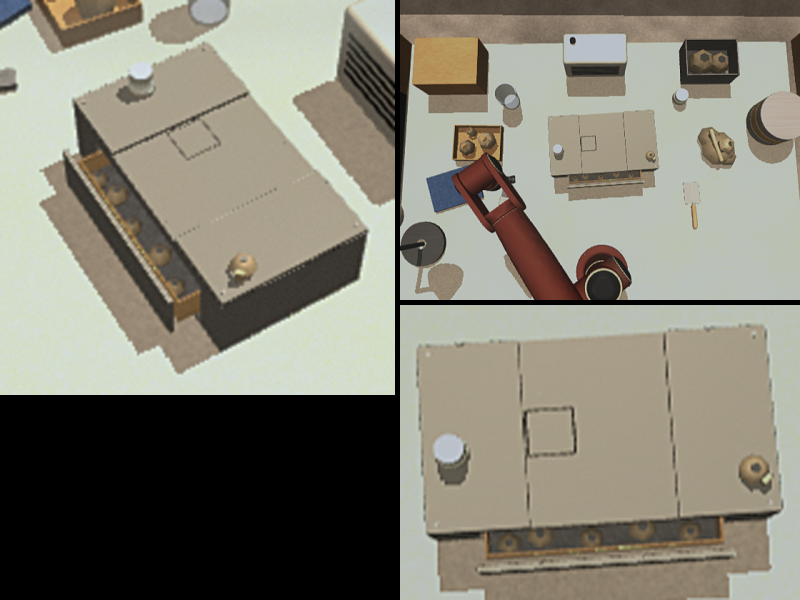

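Picture 11: the tray is out and the plate looks flush again. The jar and fossil are in place, and the arm is clear with about 0 N on it. I'm handing in.

```bash
python3 -c "
from h import *
print(manip.job_done(), st())"
```

```text
the job is handed in; nothing more can be done
the job is handed in; nothing more can be done
```

The tray is open and the job is handed in, at about 13 s on the robot's clock. I pressed the plate straight down with shut fingertips until the tray sprang out. Then I lifted off and moved the arm clear to the left.

- **Plate:** I found it in both camera views at world (0.515, 0.053), about +58 mm along the chest's y. Because it could be seen, I went straight to it and did not sweep the panel. The only feeling was the slow descent onto it.
- **Final pictures:** the tray is out across its full width, the plate looks flush, and the jar and fossil look unmoved. The arm was clear, with contact force at the noise level (under 1 N). The other bystanders I could see looked unmoved. The brush lay behind the arm, so I did not check it at the end, but the fingers never came low near it.
- **TCP height:** the fingertips really end about 24 mm above the reported TCP. I first felt contact at a reported z of about 0.095, where the panel should have been at 0.120. The pictures had already shown the gap, so I went down in 1–3 mm steps, watching the force.
- **Force:** it did not follow the stated spring curve. It jumped to about 5 N at first contact, with up to 3 N sideways, then fell to about 4 N as the tray came out. It stayed far below the force limits.

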